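# Pin the swivelling soap dispenser in its catch

## Task

Swing the empty soap dispenser's arm gently round until it is fully home under the slotted catch plate. Then take the quick-release pin by its two opposite buttons, squeezed fully in, and slide it down through the slot and the hole in the arm's end until its flange lies flat on the catch; let go so that its balls spring out and lock. The hole cannot be seen under the plate, so feel for it along the slot and force nothing, and leave the griddle, plate, pot and brush where they are.

Things in the scene. Friction and masses are not known exactly. Their poses are not given: they have to be found in the camera images.
- dock: Fixed steel base plate 90 x 260 x 8 mm on the counter that carries the swivelling dispenser at one end and the catch at the other. Origin on the counter under the swivel axis; its -y axis points to the catch, its x axis to the catch's closed back; z up.
- slot (a point): Centre of the mouth of the slot in the catch plate, 88 mm above the counter, 170 mm from the swivel axis along the dock's -y; axes as the dock's. The catch is a level steel plate, 44 mm along x, 60 mm along y, 8 mm thick, on an upright back at its +x edge (18 to 28 mm along x), open below towards -x. Upright through slot, 15.6 mm wide along x, 30 mm long along y.
- swivel (a point): Point on the upright swivel axis of the dispenser, at the height of the catch's top (88 mm above the counter); axes as the dock's.
- dispenser (a joint): Swivel angle (rad) of the steel soap dispenser, a standing cylinder 64 mm wide, reaching 162 mm above the counter, with a level locking arm opposite its spout. 0 = arm home (a hard stop, arm along the dock's -y, its eye under the slot); grows to about 1 as the arm swings out to the dock's -x (clockwise from above). It stays where left; turning it takes about 2.5 N at the knob.
- eye_hole (a point): Nominal centre of the 15.6 mm hole in the arm's end, 170 mm from the swivel, at the arm's top (78 mm above the counter, 2 mm under the catch plate). It is in an eye plate 30 mm wide, 10 mm thick, clamped in the 24 mm wide arm up to 6 mm too far in or out along the arm, so the true hole is anywhere within 6 mm of this point along the arm; it does not shift.
- push_knob (a point): Centre of the top of the upright round steel knob on the arm (16 mm diameter, 67 mm tall, 78 to 145 mm above the counter), 95 mm from the swivel axis along the arm. To be pushed or held to swing the arm. More than 35 N is too rough.
- stand: Fixed grey plastic block, 60 x 60 mm, 58 mm tall, with an upright 25 mm hole in which the pin stands loosely (it may sit 2 mm off centre). Origin under its centre.
- pin: Loose quick-release pin of about 0.12 kg, standing in the stand. Origin on its axis at the underside of its flange (32 mm diameter, 6 mm thick) that rests on the stand; z up. Above it a head 22 mm along x, 24 mm along y, below it a 14 mm shank. Seated, its origin is level with point slot, over the true hole, at any turn about the axis. More than 35 N of pin on catch or arm is too rough.
- pin_buttons (a point): Middle of the pin's head between its two black buttons, 29 mm above the pin's origin (head's top: 46 mm). One button on each y face, 16 mm wide, from 20 to 38 mm above the origin, 4 mm proud (32 mm over both). Each takes about 8 N to go in flush with the head: a pinch of 15 to 30 N along the pin's y is right.
- pin_balls (a point): On the pin's axis at its two locking balls (on the shank's y sides, 22 to 27 mm below the origin). Buttons out: they reach 10.5 mm from the axis, and the pin can neither enter nor leave the 15.6 mm hole. Buttons in: they draw inside the shank. Seated, they are about 2 mm below the eye plate's underside.
- pin_tip (a point): Tip of the pin's nose, 32 mm below the pin's origin; blunt, 12 mm diameter with a 1 mm bevel, so it stands on the eye plate (origin 22 mm too high) when it is more than about 1.5 mm off the hole.
- button (a joint): Travel (m) of the button on the pin's +y side: 0 = out (balls locking), 0.004 = pressed in flush.
- button_b (a joint): The same for the button on the pin's -y side.
- griddle: Bystander: flat round iron griddle 210 mm across, 10 mm thick, with a flat 110 mm handle along its -y. Origin under its centre.
- plate: Bystander: white ceramic plate 190 mm across. Origin under its centre.
- pot: Bystander: small aluminium pot 130 mm across, 75 mm tall. Origin under its centre.
- brush: Bystander: silicone brush lying on the counter, 215 mm long along its x, hard handle 16 mm thick to -x. Origin under its middle, on the counter.
Things that resemble listed ones, but are neither listed nor needed, are in the scene too. What is shaped like the pin but red is not meant.

How it is judged:
By the outcome, as a careful person would: the job done as asked, in the order asked, and still so for the second after the job is handed in, with the robot touching nothing.
It also fails if it takes over 67 s, if anything falls off the work surface, if the arm or the gripper's body presses on something with over 40 N, if the wrist force passes 120 N, or if a joint passes its speed limit or range.

## Robot

A 6-joint arm with a two-finger parallel gripper is mounted at the origin on the work surface. World frame = base frame: x ahead of the robot, y to its left, z up, the work surface at z = 0. Lengths are in m, angles in degrees, forces in N, time in s.
With the tool pointing down it reaches from about 0.3 to 0.75 m from the base axis. Payload 8.5 kg.
Tool frame: the origin (TCP) lies at the very end of the fingers, on their centre line; the grasp point (between the pads) lies hold_point_z behind it (hold_point_z is the distance from the TCP to the grasp point, in m); z points along the fingers, y is the line along which they close (so a half turn about z gives the same grasp; the last joint's range is limited). The gripper opens to 88 mm and grips with 3 to 60 N. Pads are 18 mm wide; open, the fingers measure 123 mm over their backs; the gripper's body (75 mm by 187 mm) begins 45 mm behind the grasp point.
Start: joints at [-81.836, 21.807, 74.336, -0, 83.858, -12.336], TCP at [0.193, -0.515, 0.239] pointing down, gripper open.
Joint ranges: [-178.18, 178.18], [-50.72, 133.34], [12.68, 142.11], [-81.47, 261.47], [9.98, 163.14], [-165.26, 165.26]. Speed limits (degrees/s): [136.94, 136.94, 180, 180, 180, 180].

## Interface

Orientations are given as a 3x3 rotation matrix whose columns are the frame's x, y, z axes.
In Python, from bench import * gives the robot as it stands.
- The arm moves only by the tool apply_moves, never from a script. Its argument "moves" is one flat list of numbers, 7 for each row, row after row: the shift along the tool's x, y, z in cm, then the turn, a rotation vector about the tool's x, y, z in rad, then the finger opening in cm, from 0 to 8.81. In form: [dx, dy, dz, rx, ry, rz, jaw, dx, dy, dz, rx, ry, rz, jaw, ...]. A call has 1 to 10 rows; each row shifts and turns the commanded pose from where the row before left it, along the tool's axes as they then stand; what a row does not reach is not made up. A row lasts 1/12 s, in which the tool goes at most 41.7 mm and 7.16 degrees, less where a joint would pass 70% of its speed; a pose out of reach is approached as far as the arm can. A call is refused whole if a number of a shift passes 4.17 or a number of a turn 0.125, either way. A call with a gripper value outside its range is refused whole. The fingers move at their own pace and stop on an object; "force" is the grip in N (left out, the last holds). Time passes only in rows, so rows that do not move let the fingers close. It gives the time, the measured TCP pose, the force and the opening at its end, in the units of the state.
- state(): the state, without advancing time (a new reading comes with each control period).
- camera(name): name is "side" or "top" or "wrist"; returns a dict with "pixels" (384x512x3 uint8, red, green, blue), "camera_matrix" (3x3 intrinsics, pixels), "R" (3x3) and "t" (3): a world point X has camera coordinates R X + t. Camera axes: x right, y down, z forward; pixel columns grow to the right and rows downward; lengths in m; the calibration is good to about 2 mm. A picture is of the moment at which its call begins. There is no depth.
- close_job(): hands the job in, once; it reports no verdict.
Trained networks look in a picture, given as the dict that the camera call returned (one of the last four; its "shot" number tells which), for a name from the list of things; names that differ only in an ending like _2 or _b are one class to them, and where a whole thing is asked for, a point or a joint stands for the part that bears it (a point fixed in the world has none). Each returns a list of dicts, best first, with "p" (0 to 1); they miss things now and then, are a little off and sometimes report something else, mostly with a low value. They report only what shows in the picture. A call takes as long as a camera call. They do not tell look-alikes from the thing itself.
- find_in(target, picture): "box" ([left, top, width, height] in pixels, round what is visible of it).
- outline_of(target, picture): "pixels" (384x512 bool, what is visible of it) and "box" ([left, top, width, height] in pixels, round what is visible of it).
- place_of(target, picture): "pixel" ([row, column] in pixels: a listed point, or the origin of a listed thing).
The state is a dict: "clock": time; "joint_positions": joint angles; "dq": joint speeds; "tau": joint torques, N m; "eef_pos": TCP position; "orientation": TCP orientation; "ft_force": force on the tool from outside, world axes, zero at the start; "moment": the same for the moment, N m; "width": opening from 0.0 (shut) to 1.0 (fully open).
Only numpy, scipy, OpenCV 4.12 (cv2) and the standard library are available. Lean on these libraries where they do the work, as an engineer would, in place of code of your own. Each camera call takes 0.05 s, during which the arm holds its last target. There are 200 camera calls.

## Working session

There is one attempt and no reset: what is moved stays moved. The work goes in short steps, Python scripts to look and compute and a tool call to move; the robot and the scene stay as the last step left them, time stands still between calls to the robot, and variables do not carry over. Pictures are saved under pics/ and viewed, on a budget of 10 in all, crops included, one or two more only if the job needs it, and the job is handed in when it is done.

Besides the shell and the picture viewer there is one more tool, called by a JSON object that holds its "name" and its "arguments", one argument or row to a line. apply_moves: Moves the arm, as the interface text tells. Its arguments: {"type":"object","properties":{"moves":{"type":"array","items":{"type":"number"}},"force":{"type":"number"}},"required":["moves"]}

```bash
mkdir -p pics; ls; cat > h.py <<'E'
from bench import *
import numpy as np, cv2
def save(p,name,crop=None,scale=1):
    im=p["pixels"][:,:,::-1]
    if crop: l,t,w,h=crop; im=im[t:t+h,l:l+w]
    cv2.imwrite("pics/"+name,cv2.resize(im,None,fx=scale,fy=scale,interpolation=cv2.INTER_CUBIC))
def ray(p,rc):
    K,R,t=[np.array(p[k]) for k in("camera_matrix","R","t")]
    d=R.T@np.linalg.solve(K,[rc[1],rc[0],1.]); return -R.T@t,d
def onz(p,rc,z):
    o,d=ray(p,rc); return o+d*(z-o[2])/d[2]
def px(p,X):
    K,R,t=[np.array(p[k]) for k in("camera_matrix","R","t")]
    c=K@(R@np.array(X)+t); return c[1]/c[2],c[0]/c[2]
def tri(*obs):
    A=0;b=0
    for p,rc in obs:
        o,d=ray(p,rc); d=d/np.linalg.norm(d); M=np.eye(3)-np.outer(d,d); A=A+M; b=b+M@o
    return np.linalg.solve(A,b)
E
python3 - <<'E'
from h import *
np.set_printoptions(precision=3,suppress=True)
s=state(); print(s)
top=camera("top"); side=camera("side")
both=np.hstack([top["pixels"],side["pixels"]])[:,:,::-1]
cv2.imwrite("pics/a.png",cv2.resize(top["pixels"][:,:,::-1],(800,600),interpolation=cv2.INTER_CUBIC))
cv2.imwrite("pics/b.png",cv2.resize(side["pixels"][:,:,::-1],(800,600),interpolation=cv2.INTER_CUBIC))
Z=dict(dock=0,slot=.088,swivel=.088,eye_hole=.078,push_knob=.145,stand=0,pin=.058,pin_buttons=.087)
for n,z in Z.items():
    for nm,p in(("top",top),("side",side)):
        print(n,nm,[(round(d["p"],2),np.round(d["pixel"],1),onz(p,d["pixel"],z)) for d in place_of(n,p)[:3]])
E
```

```text
pics
{'clock': 0.0, 'joint_positions': array([-81.837,  21.839,  74.384,  -0.001,  83.857, -12.335]), 'dq': array([-0.05 ,  0.016,  0.018, -0.006, -0.03 ,  0.076]), 'tau': array([ -0.001, -43.794, -22.456,   0.071,   0.035,  -0.   ]), 'eef_pos': array([ 0.193, -0.515,  0.238]), 'orientation': array([[ 0.937,  0.35 , -0.   ],
       [ 0.35 , -0.937,  0.001],
       [ 0.   , -0.001, -1.   ]]), 'ft_force': array([-0.045, -0.16 , -0.066]), 'moment': array([-0.008,  0.054, -0.045]), 'width': 1.0004107495795653}
dock top [(0.86, array([170.6, 166.1]), array([0.597, 0.199, 0.   ]))]
dock side [(0.98, array([288.9, 189.7]), array([0.601, 0.2  , 0.   ])), (0.58, array([186.8, 299.7]), array([ 0.473, -0.252,  0.   ]))]
slot top [(0.86, array([159.8, 225.1]), array([0.606, 0.024, 0.088]))]
slot side [(0.68, array([169.2, 235.8]), array([ 0.638, -0.153,  0.088])), (0.6, array([210.4, 213.1]), array([0.62 , 0.029, 0.088])), (0.53, array([222.2, 217.8]), array([0.591, 0.063, 0.088]))]
swivel top [(0.89, array([162.2, 157.7]), array([0.605, 0.201, 0.088]))]
swivel side [(0.71, array([261.8, 183.5])
[... 599 characters left out ...]
63, -0.357,  0.058])), (0.59, array([208.7, 333.6]), array([ 0.471, -0.255,  0.058])), (0.26, array([168.8, 166.6]), array([0.592, 0.185, 0.058]))]
pin side [(0.58, array([288.7, 188.7]), array([0.576, 0.237, 0.058])), (0.45, array([169.5, 298. ]), array([ 0.484, -0.257,  0.058])), (0.45, array([158. , 309.6]), array([ 0.468, -0.33 ,  0.058]))]
pin_buttons top [(0.7, array([208. , 372.7]), array([ 0.468, -0.35 ,  0.087])), (0.66, array([206.4, 331.1]), array([ 0.476, -0.245,  0.087]))]
pin_buttons side [(0.68, array([152.5, 314.9]), array([ 0.452, -0.32 ,  0.087])), (0.67, array([162.6, 304.6]), array([ 0.466, -0.257,  0.087])), (0.62, array([176.1, 299.9]), array([ 0.461, -0.188,  0.087]))]
```

View pics/a.png

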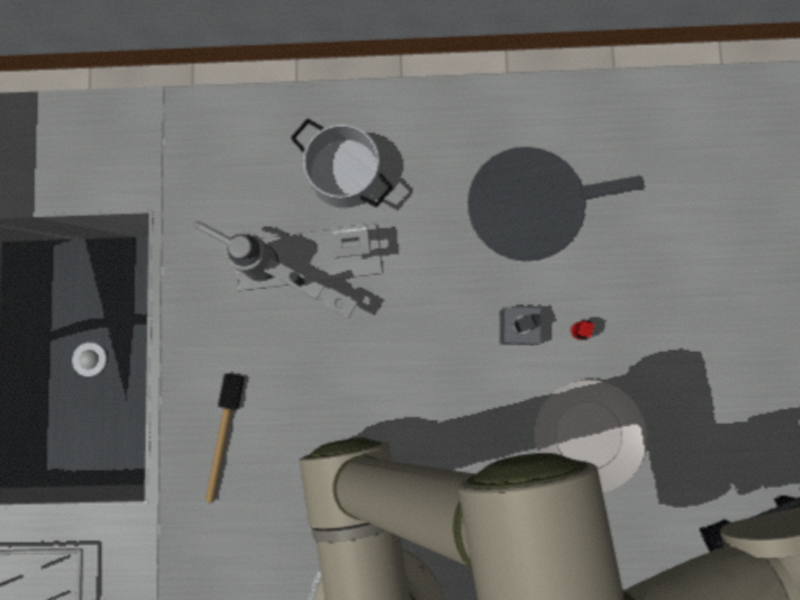

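View pics/b.png

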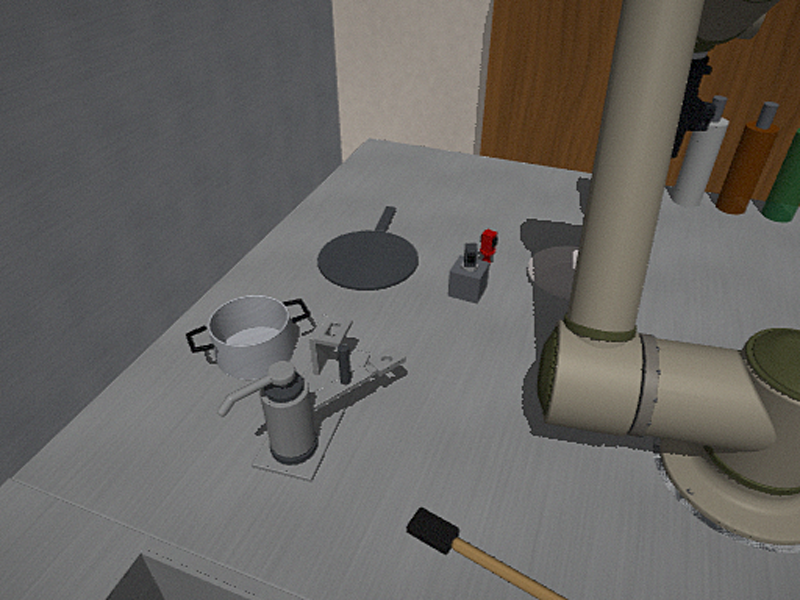

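The white-label pin in the stand is at top (527,323)/side (470,255) in the enlarged views. The red look-alike is at top (583,330)/side (488,245) and isn't the one meant. The dispenser is at top (245,250), with its arm swung about 28° towards the robot. The catch is at top (350,240).

```bash
cat >> h.py <<'E'
from scipy.spatial.transform import Rotation as Ro
def plan(pos,yaw,jaw,step=.035,n=None):
    s=state(); p=np.array(s["eef_pos"]); R=np.array(s["orientation"])
    c,sn=np.cos(np.radians(yaw)),np.sin(np.radians(yaw))
    T=np.array([[c,sn,0],[sn,-c,0],[0,0,-1.]])
    rv=Ro.from_matrix(R.T@T).as_rotvec(); d=np.array(pos)-p
    n=n or max(int(np.ceil(max(np.linalg.norm(d)/step,np.abs(rv).max()/.115))),1)
    r=np.round(rv/n,4); rows=[]
    for i in range(n):
        dl=np.round(R.T@(d/n)*100,2); rows.append([*dl.tolist(),*r.tolist(),jaw]); R=R@Ro.from_rotvec(r).as_matrix()
    for i in range(0,n,10): print(str(sum(rows[i:i+10],[])).replace(" ",""))
E
python3 - <<'E'
from h import *
import bench; print([x for x in dir(bench) if not x.startswith('_')], getattr(bench,'hold_point_z',None))
plan([.47,.08,.26],90,8.8)
E
```

```text
['PlanningError', 'camera', 'close_job', 'find_in', 'hold_point_z', 'outline_of', 'place_of', 'state'] 0.0187
[2.46,-2.42,-0.11,-0.0,-0.0,-0.0638,8.8,2.61,-2.26,-0.11,-0.0,-0.0,-0.0638,8.8,2.75,-2.09,-0.11,-0.0,-0.0,-0.0638,8.8,2.88,-1.91,-0.11,-0.0,-0.0,-0.0638,8.8,3.0,-1.72,-0.11,-0.0,-0.0,-0.0638,8.8,3.1,-1.53,-0.11,-0.0,-0.0,-0.0638,8.8,3.19,-1.33,-0.11,-0.0,-0.0,-0.0638,8.8,3.27,-1.12,-0.11,-0.0,-0.0,-0.0638,8.8,3.33,-0.91,-0.11,-0.0,-0.0,-0.0638,8.8,3.39,-0.7,-0.11,-0.0,-0.0,-0.0638,8.8]
[3.42,-0.48,-0.11,-0.0,-0.0,-0.0638,8.8,3.45,-0.26,-0.11,-0.0,-0.0,-0.0638,8.8,3.46,-0.04,-0.11,-0.0,-0.0,-0.0638,8.8,3.45,0.18,-0.11,-0.0,-0.0,-0.0638,8.8,3.43,0.4,-0.11,-0.0,-0.0,-0.0638,8.8,3.4,0.62,-0.11,-0.0,-0.0,-0.0638,8.8,3.35,0.83,-0.11,-0.0,-0.0,-0.0638,8.8,3.29,1.05,-0.11,-0.0,-0.0,-0.0638,8.8,3.22,1.25,-0.11,-0.0,-0.0,-0.0638,8.8]
```

{"name": "apply_moves", "arguments": {
  "moves": [2.46,-2.42,-0.11,0,0,-0.064,8.8,2.61,-2.26,-0.11,0,0,-0.064,8.8,2.75,-2.09,-0.11,0,0,-0.064,8.8,2.88,-1.91,-0.11,0,0,-0.064,8.8,3.0,-1.72,-0.11,0,0,-0.064,8.8,3.1,-1.53,-0.11,0,0,-0.064,8.8,3.19,-1.33,-0.11,0,0,-0.064,8.8,3.27,-1.12,-0.11,0,0,-0.064,8.8,3.33,-0.91,-0.11,0,0,-0.064,8.8,3.39,-0.7,-0.11,0,0,-0.064,8.8]
}}

```text
clock: 1.73
eef_pos: [0.3385, -0.2002, 0.25]
orientation: [[0.54, 0.842, 0.0], [0.842, -0.54, -0.0], [-0.0, 0.001, -1.0]]
ft_force: [0.2, -0.0, 0.6]
width: 0.996
```

{"name": "apply_moves", "arguments": {
  "moves": [3.42,-0.48,-0.11,0,0,-0.064,8.8,3.45,-0.26,-0.11,0,0,-0.064,8.8,3.46,-0.04,-0.11,0,0,-0.064,8.8,3.45,0.18,-0.11,0,0,-0.064,8.8,3.43,0.4,-0.11,0,0,-0.064,8.8,3.4,0.62,-0.11,0,0,-0.064,8.8,3.35,0.83,-0.11,0,0,-0.064,8.8,3.29,1.05,-0.11,0,0,-0.064,8.8,3.22,1.25,-0.11,0,0,-0.064,8.8,0,0,0,0,0,0,6]
}}

```text
clock: 2.57
eef_pos: [0.47, 0.0846, 0.2596]
orientation: [[-0.011, 1.0, 0.001], [1.0, 0.011, 0.001], [0.001, 0.001, -1.0]]
ft_force: [0.6, 0.2, -0.0]
width: 0.948
```

```bash
python3 - <<'E'
from h import *
np.set_printoptions(precision=3,suppress=True)
s=state(); print(s['clock'],s['eef_pos'],s['orientation'][:,0],s['width'])
w=camera("wrist"); top=camera("top"); side=camera("side")
save(w,"c.png",None,1.5)
Z=dict(dock=0,slot=.088,swivel=.088,eye_hole=.078,push_knob=.145)
for n,z in Z.items():
    for nm,p in(("w",w),("top",top),("side",side)):
        print(n,nm,[(round(d["p"],2),np.round(d["pixel"],1),onz(p,d["pixel"],z)) for d in place_of(n,p)[:2]])
E
```

```text
2.5667 [0.47  0.085 0.26 ] [-0.011  1.     0.001] 0.9478323872864635
dock w [(0.83, array([ 74.8, 362.7]), array([0.604, 0.199, 0.   ])), (0.66, array([204.6, 300. ]), array([0.535, 0.026, 0.   ]))]
dock top [(0.97, array([170. , 168.1]), array([0.599, 0.193, 0.   ])), (0.18, array([212.8, 330.7]), array([ 0.464, -0.257,  0.   ]))]
dock side [(0.6, array([288. , 189.9]), array([0.602, 0.198, 0.   ]))]
slot w []
slot top [(0.85, array([155.6, 225.1]), array([0.617, 0.024, 0.088]))]
slot side [(0.74, array([170.5, 298.6]), array([ 0.471, -0.211,  0.088])), (0.63, array([208.2, 210.7]), array([0.629, 0.023, 0.088]))]
swivel w []
swivel top [(0.96, array([162.2, 160.3]), array([0.605, 0.195, 0.088]))]
swivel side [(0.67, array([259.7, 181.3]), array([0.613, 0.196, 0.088]))]
eye_hole w [(0.65, array([204.4, 299.9]), array([0.522, 0.052, 0.078]))]
eye_hole top [(0.8, array([193. , 222.1]), array([0.52 , 0.035, 0.078]))]
eye_hole side [(0.59, array([229.1, 247.1]), array([0.522, 0.05 , 0.078]))]
push_knob w [(0.78, array([159.6, 356.4]), array([0.558, 0.115, 0.145]))]
push_knob top []
push_knob side [(0.71, array([220. , 217.4]), array([0.565, 0.111, 0.145])), (0.68, array([159.3, 301. ]), array([ 0.461, -0.183,  0.145]))]
```

View pics/c.png

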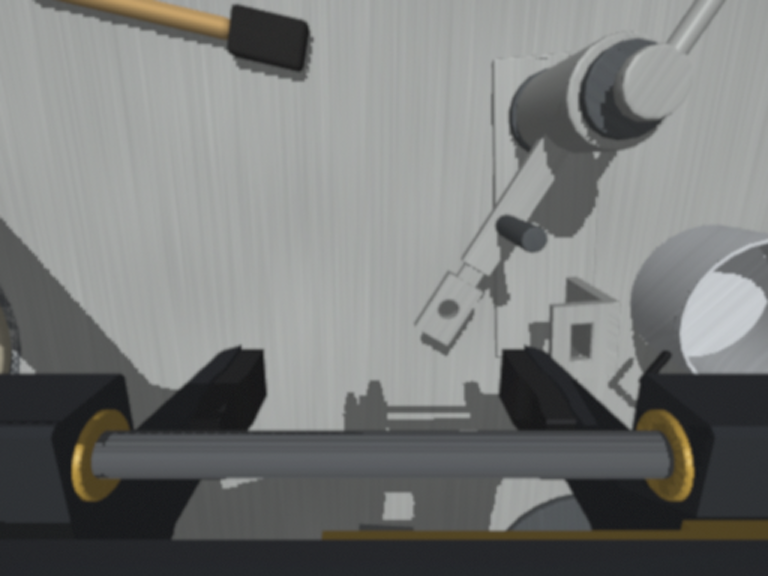

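The wrist view shows the eye hole at (448,308), the knob top at (535,238) and the slot at (580,342). The networks agree. Next I straddle the knob.

{"name": "apply_moves", "arguments": {
  "moves": [1.0,2.9,2.0,0,0,0,5,1.0,2.9,2.0,0,0,0,5,1.0,3.0,2.0,0,0,0,5,0,0,0,0,0,0,5,0,0,0,0,0,0,5]
}}

```text
clock: 3.88
eef_pos: [0.5568, 0.111, 0.1979]
orientation: [[-0.004, 1.0, -0.003], [1.0, 0.004, -0.0], [-0.0, -0.003, -1.0]]
ft_force: [-0.1, -0.2, 0.6]
width: 0.565
```

```bash
python3 - <<'E'
from h import *
np.set_printoptions(precision=3,suppress=True)
s=state(); print(s['clock'],s['eef_pos'],s['orientation'][:,0],s['width'])
w=camera("wrist")
save(w,"d.png",None,1.5)
Z=dict(slot=.088,eye_hole=.078,push_knob=.145)
for n,z in Z.items():
    for nm,p in(("w",w),):
        print(n,nm,[(round(d["p"],2),np.round(d["pixel"],1),onz(p,d["pixel"],z)) for d in place_of(n,p)[:2]])
E
```

```text
3.8833 [0.557 0.111 0.198] [-0.004  1.    -0.   ] 0.56521796952785
slot w []
eye_hole w [(0.92, array([251.3, 219. ]), array([0.521, 0.049, 0.078]))]
push_knob w [(0.77, array([210.8, 257.7]), array([0.558, 0.114, 0.145]))]
```

View pics/d.png

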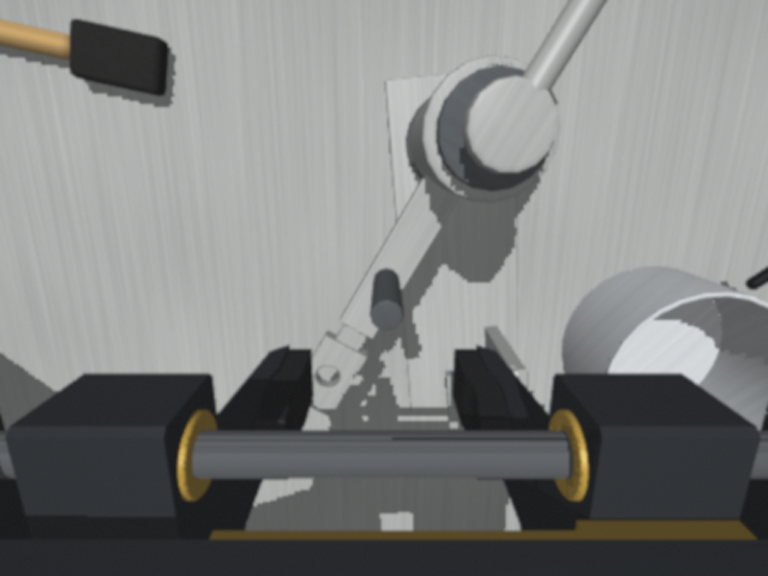

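Knob top at (387,312) in the picture, centred between the fingers. I'll go down beside it.

{"name": "apply_moves", "arguments": {
  "moves": [0.1,0.1,2.5,0,0,0,5,0,0,2.5,0,0,0,5,0,0,2.5,0,0,0,5,0,0,1.0,0,0,0,5,0,0,0,0,0,0,5,0,0,0,0,0,0,5]
}}

```text
clock: 4.58
eef_pos: [0.5579, 0.1116, 0.1159]
orientation: [[-0.003, 1.0, 0.001], [1.0, 0.003, -0.0], [-0.0, 0.001, -1.0]]
ft_force: [0.2, -0.9, 0.2]
width: 0.565
```

{"name": "apply_moves", "arguments": {
  "moves": [0,0.5,0,0,0,0,5,0,0.5,0,0,0,0,5,0,0.5,0,0,0,0,5,0,0.5,0,0,0,0,5,0,0.5,0,0,0,0,5,-0.1,0.5,0,0,0,0,5,-0.1,0.5,0,0,0,0,5,-0.1,0.5,0,0,0,0,5,0,0,0,0,0,0,5]
}}

```text
clock: 5.33
eef_pos: [0.5981, 0.1083, 0.1145]
orientation: [[-0.003, 1.0, -0.001], [1.0, 0.003, -0.001], [-0.001, -0.001, -1.0]]
ft_force: [-0.0, -1.0, -0.6]
width: 0.567
```

{"name": "apply_moves", "arguments": {
  "moves": [0,0.4,0,0,0,0,5,0,0.4,0,0,0,0,5,0,0.4,0,0,0,0,5,0,0.4,0,0,0,0,5,0,0.2,0,0,0,0,5]
}}

```text
clock: 5.75
eef_pos: [0.616, 0.1089, 0.1146]
orientation: [[-0.003, 1.0, -0.0], [1.0, 0.003, -0.0], [-0.0, -0.0, -1.0]]
ft_force: [-3.6, -2.0, 0.9]
width: 0.569
```

{"name": "apply_moves", "arguments": {
  "moves": [0,0.15,0,0,0,0,5,0,0.15,0,0,0,0,5,0,0.15,0,0,0,0,5]
}}

```text
clock: 6.0
eef_pos: [0.6202, 0.109, 0.1146]
orientation: [[-0.003, 1.0, -0.0], [1.0, 0.003, 0.0], [0.0, -0.0, -1.0]]
ft_force: [-2.8, -2.5, -0.6]
width: 0.569
```

{"name": "apply_moves", "arguments": {
  "moves": [0,0.15,0,0,0,0,5,0,0.15,0,0,0,0,5]
}}

```text
clock: 6.17
eef_pos: [0.6232, 0.109, 0.1147]
orientation: [[-0.003, 1.0, 0.0], [1.0, 0.003, 0.0], [0.0, 0.0, -1.0]]
ft_force: [-3.1, -1.8, 0.2]
width: 0.568
```

{"name": "apply_moves", "arguments": {
  "moves": [0,0.1,0,0,0,0,5,0,0.1,0,0,0,0,5]
}}

```text
clock: 6.33
eef_pos: [0.6252, 0.1089, 0.1147]
orientation: [[-0.003, 1.0, 0.0], [1.0, 0.003, -0.0], [-0.0, 0.0, -1.0]]
ft_force: [-3.7, -2.2, 0.1]
width: 0.569
```

{"name": "apply_moves", "arguments": {
  "moves": [0,0.1,0,0,0,0,5,0,0.1,0,0,0,0,5]
}}

```text
clock: 6.5
eef_pos: [0.6272, 0.1089, 0.1147]
orientation: [[-0.003, 1.0, 0.0], [1.0, 0.003, 0.0], [0.0, 0.0, -1.0]]
ft_force: [-3.2, -2.2, 0.1]
width: 0.564
```

{"name": "apply_moves", "arguments": {
  "moves": [0,0.1,0,0,0,0,5,0,0.1,0,0,0,0,5]
}}

```text
clock: 6.67
eef_pos: [0.6292, 0.109, 0.1147]
orientation: [[-0.003, 1.0, 0.0], [1.0, 0.003, 0.0], [0.0, 0.0, -1.0]]
ft_force: [-2.2, -1.8, 0.8]
width: 0.569
```

{"name": "apply_moves", "arguments": {
  "moves": [0,0.1,0,0,0,0,5,0,0.1,0,0,0,0,5]
}}

```text
clock: 6.83
eef_pos: [0.6312, 0.109, 0.1147]
orientation: [[-0.003, 1.0, 0.0], [1.0, 0.003, -0.0], [-0.0, 0.0, -1.0]]
ft_force: [-3.1, -2.1, -0.3]
width: 0.562
```

{"name": "apply_moves", "arguments": {
  "moves": [0,0.1,0,0,0,0,5]
}}

```text
clock: 6.92
eef_pos: [0.6317, 0.109, 0.1146]
orientation: [[-0.003, 1.0, -0.002], [1.0, 0.003, -0.0], [-0.0, -0.002, -1.0]]
ft_force: [-8.9, -3.3, 3.5]
width: 0.568
```

{"name": "apply_moves", "arguments": {
  "moves": [0,0.05,0,0,0,0,5,0,0,0,0,0,0,5]
}}

```text
clock: 7.08
eef_pos: [0.6316, 0.1089, 0.1146]
orientation: [[-0.003, 1.0, -0.003], [1.0, 0.003, -0.0], [-0.0, -0.003, -1.0]]
ft_force: [-8.2, -2.2, 2.6]
width: 0.572
```

```bash
python3 - <<'E'
from h import *
np.set_printoptions(precision=4,suppress=True)
s=state(); print(s['clock'],s['eef_pos'],s['ft_force'],s['width'])
E
```

```text
7.0833 [0.6316 0.1089 0.1146] [-8.1846 -2.1905  2.6117] 0.5717203001352666
```

Force rises at 0.632 and the arm stops there, so it is home. I back off, rise and look at the slot.

{"name": "apply_moves", "arguments": {
  "moves": [0,-0.5,0,0,0,0,5,0,-0.8,0,0,0,0,5,0,-0.5,-2,0,0,0,5,0,0,-3,0,0,0,8.8,-2,0,-3,0,0,0,8.8,-3.5,0,-2,0,0,0,8.8,-4,0,-2,0,0,0,8.8,-4,0,0,0,0,0,8.8,-1,0,0,0,0,0,8.8,0,0,0,0,0,0,8.8]
}}

```text
clock: 7.92
eef_pos: [0.6154, -0.0358, 0.2334]
orientation: [[0.001, 1.0, 0.002], [1.0, -0.001, -0.0], [-0.0, 0.002, -1.0]]
ft_force: [-0.4, 0.5, -0.5]
width: 1.001
```

```bash
python3 - <<'E'
from h import *
np.set_printoptions(precision=4,suppress=True)
s=state(); print(s['clock'],s['eef_pos'],s['orientation'][:,0],s['width'])
w=camera("wrist")
np.save("w.npy",w,allow_pickle=True)
save(w,"e.png",None,1.5)
Z=dict(slot=.088,swivel=.088,push_knob=.145,dispenser=0)
for n,z in Z.items():
    print(n,[(round(d["p"],2),np.round(d["pixel"],1),onz(w,d["pixel"],z)) for d in place_of(n,w)[:2]])
E
```

```text
7.9167 [ 0.6154 -0.0358  0.2334] [ 0.0007  1.     -0.0001] 1.001381145729994
slot [(0.84, array([120.3, 259.6]), array([0.6197, 0.0257, 0.088 ]))]
swivel []
push_knob [(0.89, array([ 12.1, 252.7]), array([0.6137, 0.1007, 0.145 ]))]Traceback (most recent call last):
  File "<stdin>", line 9, in <module>
ValueError: it knows: brush, dock, eye_hole, griddle, pin, pin_balls, pin_buttons, pin_tip, plate, pot, push_knob, slot, stand, swivel
```

View pics/e.png

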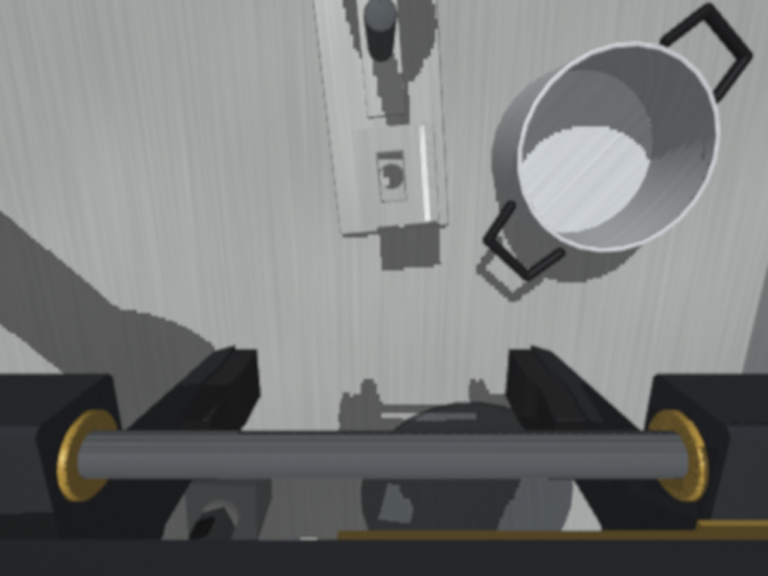

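```bash
python3 - <<'E'
from h import *
w=np.load("w.npy",allow_pickle=True).item()
save(w,"f.png",(236,90,60,60),10)
E
```

```text
(no output)
```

View pics/f.png

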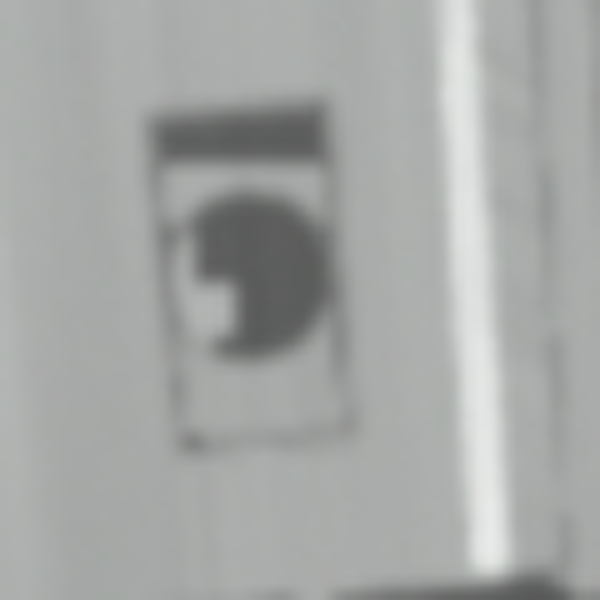

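```bash
python3 - <<'E'
from h import *
np.set_printoptions(precision=4,suppress=True)
w=np.load("w.npy",allow_pickle=True).item()
f=lambda X,Y:(90+Y/10-.45,236+X/10-.45)
c=[onz(w,f(*q),.088) for q in((148,110),(328,102),(353,432),(182,448))]
print(np.array(c)); m=np.mean(c,0); print("slot",m, "len",np.linalg.norm(c[0]-c[3]),np.linalg.norm(c[0]-c[1]))
h=onz(w,f(252,275),.078); print("hole",h)
u=(c[3]+c[2]-c[0]-c[1]); u/=np.linalg.norm(u); print(u,np.degrees(np.arctan2(u[0],-u[1])),(h-m)@u)
print("w cam",ray(w,(0,0))[0])
plan([.42,-.245,.25],90,8.8)
E
```

```text
[[0.611  0.0435 0.088 ]
 [0.6277 0.0442 0.088 ]
 [0.6305 0.0141 0.088 ]
 [0.6141 0.0126 0.088 ]]
slot [0.6208 0.0286 0.088 ] len 0.03100480734714821 0.016706462409340955
hole [0.6209 0.0284 0.078 ]
[ 0.0964 -0.9953  0.    ] 5.53415531073463 0.0002473007227131566
w cam [0.6151 0.037  0.3804]
[-2.36,-2.18,-0.19,-0.0,-0.0001,0.0005,8.8,-2.36,-2.18,-0.19,-0.0,-0.0001,0.0005,8.8,-2.36,-2.18,-0.19,-0.0,-0.0001,0.0005,8.8,-2.36,-2.18,-0.19,-0.0,-0.0001,0.0005,8.8,-2.36,-2.17,-0.19,-0.0,-0.0001,0.0005,8.8,-2.37,-2.17,-0.19,-0.0,-0.0001,0.0005,8.8,-2.37,-2.17,-0.19,-0.0,-0.0001,0.0005,8.8,-2.37,-2.17,-0.19,-0.0,-0.0001,0.0005,8.8,-2.37,-2.17,-0.19,-0.0,-0.0001,0.0005,8.8]
```

Slot centre is about (0.621, 0.029), the dock is yawed about 5.5°, and a dark circle shows through the slot near its centre. Next I look closely at the pin.

{"name": "apply_moves", "arguments": {
  "moves": [-3.55,-1.8,0,0,0,0,8.8,-3.55,-1.8,0,0,0,0,8.8,-3.55,-1.8,0,0,0,0,8.8,-3.55,-1.8,0,0,0,0,8.8,-3.55,-1.8,0,0,0,0,8.8,-3.55,-1.8,0,0,0,0,8.8,-3.55,-1.8,0,0,0,0,8.8,-3.55,-1.8,0,0,0,0,8.8,0,0,0,0,0,0,8.8,0,0,0,0,0,0,8.8]
}}

```text
clock: 8.95
eef_pos: [0.4719, -0.318, 0.233]
orientation: [[-0.002, 1.0, 0.0], [1.0, 0.002, 0.001], [0.001, 0.0, -1.0]]
ft_force: [0.0, 0.7, 0.5]
width: 0.998
```

```bash
python3 - <<'E'
from h import *
np.set_printoptions(precision=4,suppress=True)
s=state(); print(s['clock'],s['eef_pos'],s['orientation'][:,0],s['width'],s['ft_force'])
w=camera("wrist")
np.save("w2.npy",w,allow_pickle=True)
for n,z in dict(pin=.058,pin_buttons=.087,stand=0).items():
    print(n,[(round(d["p"],2),np.round(d["pixel"],1),onz(w,d["pixel"],z)) for d in place_of(n,w)[:2]])
b=find_in("pin",w)[0]["box"]; print(find_in("pin",w)[:2])
cx,cy=int(b[0]+b[2]/2),int(b[1]+b[3]/2)
l,t=max(cx-40,0),max(cy-40,0); print(l,t); save(w,"g.png",(l,t,80,80),7)
E
```

```text
8.95 [ 0.4719 -0.318   0.233 ] [-0.0015  1.      0.0006] 0.9975696536258732 [0.0012 0.7371 0.5248]
pin [(0.98, array([118.5, 262.3]), array([ 0.479 , -0.2558,  0.058 ])), (0.8, array([204. , 248.4]), array([ 0.4642, -0.349 ,  0.058 ]))]
pin_buttons [(0.91, array([118.7, 258.6]), array([ 0.4748, -0.255 ,  0.087 ])), (0.88, array([212.7, 250.4]), array([ 0.4669, -0.3491,  0.087 ]))]
stand [(0.6, array([117.2, 258.4]), array([ 0.4755, -0.2561,  0.    ]))]
[{'box': [243.4, 100.7, 31.7, 35.7], 'p': 0.92}, {'box': [235.0, 192.1, 27.5, 35.2], 'p': 0.75}]
219 78
```

View pics/g.png

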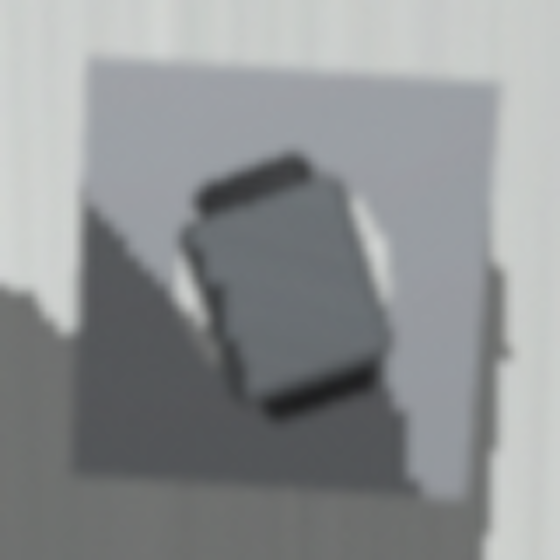

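This is the grey-headed pin with black buttons at crop (253,175) and (325,395), standing in the stand. The red one is at wrist px (248,204). Its button axis is about 18.5° from -y.

```bash
python3 - <<'E'
from h import *
np.set_printoptions(precision=4,suppress=True)
w=np.load("w2.npy",allow_pickle=True).item()
f=lambda X,Y:(78+(Y+.5)/7-.5,219+(X+.5)/7-.5)
c=np.array([onz(w,f(*q),.104) for q in((185,232),(338,180),(385,352),(250,405))]); m=c.mean(0)
print(c,m, np.linalg.norm(c[1]-c[0]),np.linalg.norm(c[2]-c[1]))
u=c[2]+c[3]-c[0]-c[1]; v=c[1]+c[2]-c[0]-c[3]
print(np.degrees(np.arctan2(u[0],-u[1])),np.degrees(np.arctan2(v[1],v[0])))
st=np.array([onz(w,f(*q),.058) for q in((90,60),(498,82),(470,500),(75,475))]).mean(0); print("stand",st)
plan([m[0],m[1],.16],18.5,5.5)
E
```

```text
[[ 0.4626 -0.2477  0.104 ]
 [ 0.4818 -0.2413  0.104 ]
 [ 0.4881 -0.2624  0.104 ]
 [ 0.4708 -0.2691  0.104 ]] [ 0.4758 -0.2551  0.104 ] 0.020245390381834056 0.022002470364625683
18.884054133764916 19.67690294006108
stand [ 0.4756 -0.2555  0.058 ]
[0.56,0.03,0.67,0.0,-0.0,0.1139,5.5,0.56,-0.03,0.67,0.0,-0.0,0.1139,5.5,0.55,-0.09,0.67,0.0,-0.0,0.1139,5.5,0.54,-0.16,0.67,0.0,-0.0,0.1139,5.5,0.51,-0.22,0.67,0.0,-0.0,0.1139,5.5,0.49,-0.27,0.67,0.0,-0.0,0.1139,5.5,0.45,-0.33,0.67,0.0,-0.0,0.1139,5.5,0.41,-0.38,0.67,0.0,-0.0,0.1139,5.5,0.37,-0.42,0.67,0.0,-0.0,0.1139,5.5,0.32,-0.46,0.67,0.0,-0.0,0.1139,5.5]
[0.26,-0.49,0.67,0.0,-0.0,0.1139,5.5]
```

{"name": "apply_moves", "arguments": {
  "moves": [0.56,0.03,0.67,0,0,0.113,5.5,0.56,-0.03,0.67,0,0,0.113,5.5,0.55,-0.09,0.67,0,0,0.113,5.5,0.54,-0.16,0.67,0,0,0.113,5.5,0.51,-0.22,0.67,0,0,0.113,5.5,0.49,-0.27,0.67,0,0,0.113,5.5,0.45,-0.33,0.67,0,0,0.113,5.5,0.41,-0.38,0.67,0,0,0.113,5.5,0.37,-0.42,0.67,0,0,0.113,5.5,0.32,-0.46,0.67,0,0,0.113,5.5]
}}

```text
clock: 10.08
eef_pos: [0.4751, -0.2608, 0.1661]
orientation: [[0.905, 0.425, 0.0], [0.425, -0.905, -0.0], [0.0, 0.0, -1.0]]
ft_force: [0.0, -0.0, 0.0]
width: 0.625
```

{"name": "apply_moves", "arguments": {
  "moves": [0.26,-0.49,0.67,0,0,0.113,5.5,0,0,0,0,0,0,5.5,0,0,0,0,0,0,5.5]
}}

```text
clock: 10.33
eef_pos: [0.4752, -0.2557, 0.1597]
orientation: [[0.944, 0.329, -0.0], [0.329, -0.944, 0.0], [-0.0, -0.0, -1.0]]
ft_force: [-0.5, -1.0, -0.1]
width: 0.624
```

```bash
python3 - <<'E'
from h import *
np.set_printoptions(precision=4,suppress=True)
s=state(); print(s['clock'],s['eef_pos'],s['orientation'],s['width'],s['ft_force'])
plan([.4758,-.2551,.0685],19,5.5,.03)
E
```

```text
10.3333 [ 0.4752 -0.2557  0.1597] [[ 0.9442  0.3293 -0.0003]
 [ 0.3293 -0.9442  0.0002]
 [-0.0002 -0.0003 -1.    ]] 0.6244752350801251 [-0.4911 -1.0131 -0.1128]
[0.02,-0.01,2.28,-0.0001,0.0,0.001,5.5,0.02,-0.01,2.28,-0.0001,0.0,0.001,5.5,0.02,-0.01,2.28,-0.0001,0.0,0.001,5.5,0.02,-0.01,2.28,-0.0001,0.0,0.001,5.5]
```

{"name": "apply_moves", "arguments": {
  "moves": [0.02,-0.01,2.3,0,0,0,5.5,0.02,-0.01,2.3,0,0,0,5.5,0.02,-0.01,2.3,0,0,0,5.5,0.02,-0.01,2.2,0,0,0,5.5,0,0,0,0,0,0,5.5]
}}

```text
clock: 10.75
eef_pos: [0.4745, -0.2549, 0.0657]
orientation: [[0.945, 0.328, -0.004], [0.328, -0.945, 0.004], [-0.003, -0.005, -1.0]]
ft_force: [-0.5, -0.0, 0.2]
width: 0.625
```

{"name": "apply_moves", "arguments": {
  "moves": [0,0,0,0,0,0,2,0,0,0,0,0,0,2,0,0,0,0,0,0,2,0,0,0,0,0,0,2,0,0,0,0,0,0,2,0,0,0,0,0,0,2,0,0,0,0,0,0,2,0,0,0,0,0,0,2],
  "force": 24
}}

```text
clock: 11.42
eef_pos: [0.4762, -0.2562, 0.07]
orientation: [[0.946, 0.325, 0.002], [0.325, -0.946, -0.002], [0.001, 0.002, -1.0]]
ft_force: [-1.0, 0.5, 6.9]
width: 0.268
```

{"name": "apply_moves", "arguments": {
  "moves": [0,0,-1,0,0,0,2,0,0,-1.5,0,0,0,2,0,0,-2,0,0,0,2,0,0,-2,0,0,0,2,0,0,-2,0,0,0,2,0,0,-1,0,0,0,2,0,0,0,0,0,0,2,0,0,0,0,0,0,2]
}}

```text
clock: 12.08
eef_pos: [0.4755, -0.2556, 0.1641]
orientation: [[0.946, 0.325, 0.001], [0.325, -0.946, -0.001], [0.0, 0.001, -1.0]]
ft_force: [0.4, 0.9, -1.9]
width: 0.271
```

```bash
python3 - <<'E'
from h import *
np.set_printoptions(precision=4,suppress=True)
s=state(); print(s['clock'],s['eef_pos'],s['orientation'],s['width'],s['ft_force'],s['moment'])
side=camera("side"); w=camera("wrist")
im=np.hstack([cv2.resize(side["pixels"][100:220,230:370],(420,360),interpolation=2),cv2.resize(w["pixels"][200:384,140:380],(380,360),interpolation=2)])
cv2.imwrite("pics/i.png",im[:,:,::-1])
for n in("pin","pin_tip"): print(n,[(round(d["p"],2),d["pixel"]) for d in place_of(n,side)[:3]],px(side,s['eef_pos']+[0,0,-.0103]),px(side,s['eef_pos']+[0,0,-.0423]))
plan([.6209,.0284,.162],19,2)
E
```

```text
12.0833 [ 0.4755 -0.2556  0.1641] [[ 0.9457  0.325   0.0006]
 [ 0.325  -0.9457 -0.0005]
 [ 0.0004  0.0007 -1.    ]] 0.2711563257326223 [ 0.3766  0.8814 -1.9389] [-0.0118  0.0088 -0.034 ]
pin [(0.7, [158.9, 313.1]), (0.47, [142.6, 302.4])] (np.float64(142.20653644243941), np.float64(303.32971121647364)) (np.float64(151.96504775106277), np.float64(302.42999731550503))
pin_tip [(0.7, [169.9, 309.9]), (0.38, [151.9, 301.0])] (np.float64(142.20653644243941), np.float64(303.32971121647364)) (np.float64(151.96504775106277), np.float64(302.42999731550503))
[2.3,-2.21,0.01,-0.0002,0.0001,-0.0001,2,2.3,-2.21,0.01,-0.0002,0.0001,-0.0001,2,2.3,-2.21,0.01,-0.0002,0.0001,-0.0001,2,2.3,-2.21,0.01,-0.0002,0.0001,-0.0001,2,2.3,-2.21,0.01,-0.0002,0.0001,-0.0001,2,2.3,-2.21,0.01,-0.0002,0.0001,-0.0001,2,2.3,-2.21,0.01,-0.0002,0.0001,-0.0001,2,2.3,-2.21,0.01,-0.0002,0.0001,-0.0001,2,2.3,-2.21,0.01,-0.0002,0.0001,-0.0001,2,2.3,-2.21,0.01,-0.0002,0.0001,-0.0001,2]
```

View pics/i.png

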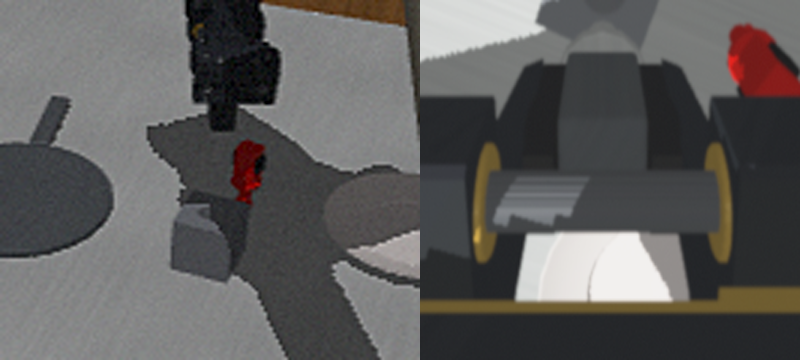

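The stand is empty, the red pin is still in place, and the pin hangs straight between the pads with its buttons in (width about 23.8 mm). Carrying it to the slot.

{"name": "apply_moves", "arguments": {
  "moves": [2.3,-2.21,0,0,0,0,2,2.3,-2.21,0,0,0,0,2,2.3,-2.21,0,0,0,0,2,2.3,-2.21,0,0,0,0,2,2.3,-2.21,0,0,0,0,2,2.3,-2.21,0,0,0,0,2,2.3,-2.21,0,0,0,0,2,2.3,-2.21,0,0,0,0,2,2.3,-2.21,0,0,0,0,2,2.3,-2.21,0,0,0,0,2]
}}

```text
clock: 13.12
eef_pos: [0.6216, 0.0296, 0.1628]
orientation: [[0.946, 0.325, -0.002], [0.325, -0.946, 0.0], [-0.001, -0.001, -1.0]]
ft_force: [0.6, -0.9, -0.9]
width: 0.271
```

{"name": "apply_moves", "arguments": {
  "moves": [0,0,0,0,0,0,2,0,0,0,0,0,0,2,0,0,0,0,0,0,2,0,0,0,0,0,0,2]
}}

```text
clock: 13.45
eef_pos: [0.6209, 0.027, 0.1633]
orientation: [[0.946, 0.324, -0.001], [0.324, -0.946, -0.0], [-0.001, -0.0, -1.0]]
ft_force: [-0.7, -0.4, -0.5]
width: 0.271
```

```bash
python3 - <<'E'
from h import *
np.set_printoptions(precision=4,suppress=True)
s=state(); print(s['clock'],s['eef_pos'],s['orientation'],s['width'],s['ft_force'],s['moment'])
side=camera("side"); top=camera("top"); w=camera("wrist")
im=np.hstack([cv2.resize(side["pixels"][150:250,170:270],(400,400),interpolation=2),cv2.resize(w["pixels"][200:384,160:350],(400,400),interpolation=2)])
cv2.imwrite("pics/j.png",im[:,:,::-1])
print(px(side,[.6209,.0284,.088]),px(side,s['eef_pos']+[0,0,-.0423]))
for n in("pin","pin_tip","slot"): print(n,[(round(d["p"],2),d["pixel"]) for d in place_of(n,side)[:3]],[(round(d["p"],2),d["pixel"]) for d in place_of(n,w)[:3]])
plan([.6209,.0284,.137],19,2)
E
```

```text
13.45 [0.6209 0.027  0.1633] [[ 0.9462  0.3237 -0.0009]
 [ 0.3237 -0.9462 -0.0001]
 [-0.0009 -0.0002 -1.    ]] 0.27125840252787853 [-0.6869 -0.4381 -0.497 ] [ 0.0583 -0.0282  0.0236]
(np.float64(210.28388366331652), np.float64(212.9198993727395)) (np.float64(199.56796857206373), np.float64(212.2175260690094))
pin [(0.57, [158.9, 309.3]), (0.53, [186.9, 211.0])] [(0.88, [237.9, 253.0])]
pin_tip [(0.72, [168.0, 311.1]), (0.45, [200.1, 210.2])] [(0.67, [218.3, 254.3])]
slot [(0.74, [210.4, 214.1]), (0.5, [286.6, 191.0])] [(0.73, [206.9, 251.8]), (0.49, [264.5, 255.8]), (0.45, [200.4, 256.7])]
[-0.02,-0.07,2.66,0.0,-0.0001,-0.0011,2]
```

View pics/j.png

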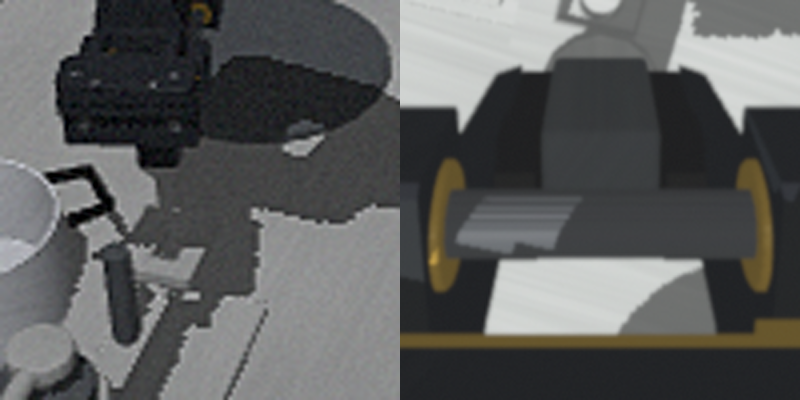

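The pin is above the slot; pin tip and slot line up in the side view (cols 212 and 213). Now down slowly, feeling.

{"name": "apply_moves", "arguments": {
  "moves": [0.04,-0.13,1.3,0,0,0,2,0,0,1.2,0,0,0,2,0,0,0,0,0,0,2,0,0,0,0,0,0,2,0,0,0,0,0,0,2]
}}

```text
clock: 14.32
eef_pos: [0.6216, 0.0293, 0.1393]
orientation: [[0.946, 0.325, 0.001], [0.325, -0.946, -0.0], [0.001, 0.0, -1.0]]
ft_force: [0.6, 0.3, -0.7]
width: 0.267
```

{"name": "apply_moves", "arguments": {
  "moves": [0,0,0.2,0,0,0,2,0,0,0.2,0,0,0,2,0,0,0.2,0,0,0,2,0,0,0.2,0,0,0,2]
}}

```text
clock: 14.65
eef_pos: [0.6213, 0.0293, 0.1306]
orientation: [[0.946, 0.325, 0.0], [0.325, -0.946, -0.0], [0.0, 0.0, -1.0]]
ft_force: [0.3, -0.2, -1.1]
width: 0.271
```

{"name": "apply_moves", "arguments": {
  "moves": [0,0,0.1,0,0,0,2,0,0,0.1,0,0,0,2]
}}

```text
clock: 14.82
eef_pos: [0.6212, 0.0294, 0.1284]
orientation: [[0.946, 0.325, -0.0], [0.325, -0.946, 0.0], [-0.0, -0.0, -1.0]]
ft_force: [0.5, 0.5, -0.7]
width: 0.273
```

{"name": "apply_moves", "arguments": {
  "moves": [0,0,0.1,0,0,0,2,0,0,0.1,0,0,0,2]
}}

```text
clock: 14.98
eef_pos: [0.6213, 0.0293, 0.1265]
orientation: [[0.946, 0.325, 0.0], [0.325, -0.946, -0.0], [0.0, 0.0, -1.0]]
ft_force: [0.3, -0.3, -0.6]
width: 0.269
```

{"name": "apply_moves", "arguments": {
  "moves": [0,0,0.1,0,0,0,2,0,0,0.1,0,0,0,2]
}}

```text
clock: 15.15
eef_pos: [0.6213, 0.0294, 0.1245]
orientation: [[0.946, 0.325, 0.0], [0.325, -0.946, 0.0], [0.0, -0.0, -1.0]]
ft_force: [0.3, 0.1, -1.1]
width: 0.271
```

Inside the slot with no contact. Continuing towards the eye.

{"name": "apply_moves", "arguments": {
  "moves": [0,0,0.1,0,0,0,2,0,0,0.1,0,0,0,2]
}}

```text
clock: 15.32
eef_pos: [0.6213, 0.0294, 0.1225]
orientation: [[0.946, 0.325, 0.0], [0.325, -0.946, 0.0], [0.0, -0.0, -1.0]]
ft_force: [0.2, 0.4, -1.5]
width: 0.267
```

{"name": "apply_moves", "arguments": {
  "moves": [0,0,0.1,0,0,0,2,0,0,0.05,0,0,0,2]
}}

```text
clock: 15.48
eef_pos: [0.6214, 0.0293, 0.1217]
orientation: [[0.946, 0.325, 0.001], [0.325, -0.946, -0.0], [0.001, 0.0, -1.0]]
ft_force: [-2.2, -1.4, 6.1]
width: 0.271
```

{"name": "apply_moves", "arguments": {
  "moves": [0,0,0.05,0,0,0,2,0,0,0.05,0,0,0,2]
}}

```text
clock: 15.65
eef_pos: [0.6216, 0.0293, 0.1215]
orientation: [[0.946, 0.325, 0.002], [0.325, -0.946, -0.0], [0.002, 0.001, -1.0]]
ft_force: [-3.0, -0.1, 11.2]
width: 0.271
```

{"name": "apply_moves", "arguments": {
  "moves": [0,0,0.05,0,0,0,2,0,0,0.05,0,0,0,2]
}}

```text
clock: 15.82
eef_pos: [0.6217, 0.0294, 0.1212]
orientation: [[0.946, 0.325, 0.003], [0.325, -0.946, -0.0], [0.002, 0.001, -1.0]]
ft_force: [-3.8, 1.1, 16.3]
width: 0.271
```

Standing on the eye (tip level 78 mm): not in the hole yet. I'll lighten the contact and feel along the slot, -y first as the picture suggested.

{"name": "apply_moves", "arguments": {
  "moves": [-0.04,-0.02,-0.13,0,0,0,2,-0.023,0.097,0,0,0,0,2,0,0,0,0,0,0,2]
}}

```text
clock: 16.07
eef_pos: [0.6214, 0.0288, 0.1214]
orientation: [[0.946, 0.325, 0.002], [0.325, -0.946, 0.001], [0.002, -0.0, -1.0]]
ft_force: [-0.7, 2.1, 6.4]
width: 0.272
```

{"name": "apply_moves", "arguments": {
  "moves": [-0.023,0.097,0,0,0,0,2,0,0,0.02,0,0,0,2]
}}

```text
clock: 16.23
eef_pos: [0.6211, 0.0274, 0.1203]
orientation: [[0.946, 0.325, 0.001], [0.325, -0.946, 0.0], [0.0, 0.0, -1.0]]
ft_force: [-0.4, -0.0, -1.0]
width: 0.266
```

It dropped in: z fell and the force vanished at y≈0.0274. Going down gently.

{"name": "apply_moves", "arguments": {
  "moves": [0,0,0.1,0,0,0,2,0,0,0.1,0,0,0,2]
}}

```text
clock: 16.4
eef_pos: [0.6209, 0.0273, 0.1176]
orientation: [[0.946, 0.325, -0.001], [0.325, -0.946, -0.0], [-0.001, -0.0, -1.0]]
ft_force: [0.4, -0.3, -0.3]
width: 0.27
```

{"name": "apply_moves", "arguments": {
  "moves": [0,0,0.1,0,0,0,2,0,0,0.1,0,0,0,2]
}}

```text
clock: 16.57
eef_pos: [0.621, 0.0273, 0.1158]
orientation: [[0.946, 0.325, -0.0], [0.325, -0.946, -0.0], [-0.0, -0.0, -1.0]]
ft_force: [1.0, -0.2, -1.0]
width: 0.27
```

{"name": "apply_moves", "arguments": {
  "moves": [0,0,0.15,0,0,0,2,0,0,0.15,0,0,0,2,0,0,0.15,0,0,0,2]
}}

```text
clock: 16.82
eef_pos: [0.6211, 0.0273, 0.1115]
orientation: [[0.946, 0.325, 0.0], [0.325, -0.946, -0.0], [0.0, 0.0, -1.0]]
ft_force: [0.1, -1.2, -0.1]
width: 0.269
```

{"name": "apply_moves", "arguments": {
  "moves": [0,0,0.15,0,0,0,2,0,0,0.15,0,0,0,2,0,0,0.15,0,0,0,2]
}}

```text
clock: 17.07
eef_pos: [0.6211, 0.0273, 0.1071]
orientation: [[0.946, 0.325, 0.0], [0.325, -0.946, -0.0], [0.0, 0.0, -1.0]]
ft_force: [-0.1, -1.0, -0.0]
width: 0.269
```

{"name": "apply_moves", "arguments": {
  "moves": [0,0,0.15,0,0,0,2,0,0,0.15,0,0,0,2]
}}

```text
clock: 17.23
eef_pos: [0.6211, 0.0274, 0.1041]
orientation: [[0.946, 0.325, 0.0], [0.325, -0.946, -0.0], [0.0, 0.0, -1.0]]
ft_force: [0.5, -0.5, -0.8]
width: 0.272
```

{"name": "apply_moves", "arguments": {
  "moves": [0,0,0.1,0,0,0,2,0,0,0.1,0,0,0,2]
}}

```text
clock: 17.4
eef_pos: [0.6209, 0.0275, 0.102]
orientation: [[0.946, 0.325, -0.0], [0.325, -0.946, 0.0], [-0.0, -0.0, -1.0]]
ft_force: [-0.0, 0.9, -1.4]
width: 0.268
```

{"name": "apply_moves", "arguments": {
  "moves": [0,0,0.07,0,0,0,2,0,0,0.07,0,0,0,2]
}}

```text
clock: 17.57
eef_pos: [0.6209, 0.0276, 0.1007]
orientation: [[0.946, 0.325, -0.0], [0.325, -0.946, 0.0], [-0.0, -0.0, -1.0]]
ft_force: [-0.2, 0.5, -1.4]
width: 0.27
```

{"name": "apply_moves", "arguments": {
  "moves": [0,0,0.05,0,0,0,2,0,0,0.05,0,0,0,2]
}}

```text
clock: 17.73
eef_pos: [0.621, 0.0275, 0.1]
orientation: [[0.946, 0.325, -0.0], [0.325, -0.946, 0.0], [-0.0, -0.0, -1.0]]
ft_force: [-3.0, 0.1, 4.4]
width: 0.27
```

{"name": "apply_moves", "arguments": {
  "moves": [0,0,0.05,0,0,0,2,0,0,0,0,0,0,2]
}}

```text
clock: 17.9
eef_pos: [0.6209, 0.0275, 0.1]
orientation: [[0.946, 0.325, 0.0], [0.325, -0.946, 0.0], [0.0, 0.0, -1.0]]
ft_force: [-3.2, 0.4, 4.7]
width: 0.27
```

The flange touches at the expected height (TCP 0.100). I'll release.

{"name": "apply_moves", "arguments": {
  "moves": [0,0,0,0,0,0,5.5,0,0,0,0,0,0,5.5,0,0,0,0,0,0,5.5,0,0,0,0,0,0,5.5,0,0,0,0,0,0,5.5]
}}

```text
clock: 18.32
eef_pos: [0.621, 0.0274, 0.099]
orientation: [[0.946, 0.325, -0.0], [0.325, -0.946, 0.0], [-0.0, -0.0, -1.0]]
ft_force: [-0.3, -1.1, -1.3]
width: 0.617
```

{"name": "apply_moves", "arguments": {
  "moves": [0,0,-1,0,0,0,5.5,0,0,-2.5,0,0,0,5.5,0,0,-3.5,0,0,0,8.8,-3.5,0,-3,0,0,0,8.8,-3.5,0,-2,0,0,0,8.8,-1,0,0,0,0,0,8.8,0,0,0,0,0,0,8.8,0,0,0,0,0,0,8.8]
}}

```text
clock: 18.98
eef_pos: [0.5487, 0.0025, 0.217]
orientation: [[0.946, 0.324, 0.001], [0.324, -0.946, -0.0], [0.001, 0.0, -1.0]]
ft_force: [-0.5, -0.4, 0.5]
width: 0.995
```

```bash
python3 - <<'E'
from h import *
np.set_printoptions(precision=4,suppress=True)
s=state(); print(s['clock'],s['eef_pos'],s['width'],s['ft_force'])
side=camera("side"); w=camera("wrist")
im=np.hstack([cv2.resize(side["pixels"][150:250,170:270],(400,400),interpolation=2),cv2.resize(w["pixels"][60:200,180:320],(400,400),interpolation=2)])
cv2.imwrite("pics/k.png",im[:,:,::-1])
for n,z in(("pin",.088),("pin_buttons",.117)):
    for p in(side,w): print(n,[(round(d["p"],2),np.round(d["pixel"],1),onz(p,d["pixel"],z)) for d in place_of(n,p)[:3]])
a,b=[[d["pixel"] for d in place_of("pin_buttons",p)] for p in(side,w)]
for q in a: print(q,tri((side,q),(w,b[0])))
E
```

```text
18.9833 [0.5487 0.0025 0.217 ] 0.9953479028599 [-0.4561 -0.3731  0.5104]
pin [(0.72, array([208.1, 210.9]), array([0.6292, 0.0228, 0.088 ])), (0.71, array([161.1, 309.4]), array([ 0.4552, -0.2678,  0.088 ]))]
pin [(0.94, array([105.6, 256.2]), array([0.6185, 0.0265, 0.088 ]))]
pin_buttons [(0.71, array([199.3, 211.6]), array([0.6252, 0.0224, 0.117 ])), (0.6, array([155.6, 314.4]), array([ 0.4405, -0.2568,  0.117 ]))]
pin_buttons [(0.96, array([101.3, 255.6]), array([0.6212, 0.028 , 0.117 ]))]
[199.3, 211.6] [0.6214 0.0282 0.1226]
[155.6, 314.4] [0.5067 0.0079 0.2775]
```

View pics/k.png

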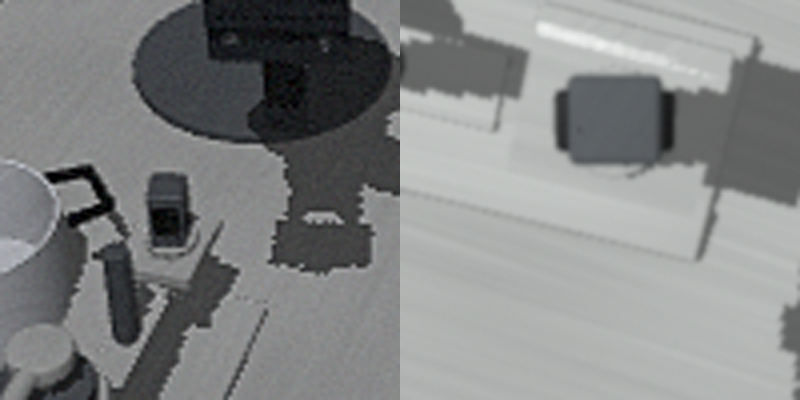

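The pin stands in the catch with its flange on the plate (side crop (172,238)), and both black buttons project again (wrist crop (562,120) and (667,120)). Nothing else moved, so I'm handing in.

```bash
python3 -c "
from bench import *
print(close_job())"
```

```text
the job is handed in; nothing more can be done
None
```

The dispenser arm is home under the catch and the pin is seated in the slot. I handed the job in at about 19 s of the 67 s allowed.

**Arm:** I pushed it round by the knob at about 3–4 N. It met its hard stop at about 9 N on the wrist (limit 35 N).

**Pin:** I gripped the grey pin (not the red one) at 24 N, with both buttons flush. The tip first stood on the eye plate. The most it pressed there was about 16 N. I eased off and moved roughly 2 mm along the slot until it dropped into the hole. The flange met the catch at the expected height with about 5 N, and then I let go.

**Last checks:**
- **Buttons:** both stick out again in the final wrist picture. The balls themselves can't be seen, and I did no tug test, so locking is inferred from the buttons and the seating depth.
- **Height:** triangulating the pin from two cameras put it about 5 mm higher than it should be when seated. The contact height agreed to 0.3 mm, so I put the difference down to the side-view detection.
- **Surroundings:** the gripper was clear of everything. I made no separate position check of the griddle, plate, pot and brush, but the arm's path never went near them at their height and I felt no unexpected contact.

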